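# Sweep the stripped movement parts into the washer pan

### The job

Load the parts washer: throw its lever into the green-marked load notch so the shutter opens, then use the bone-handled sweeper to sweep every loose part off the deck into the wash pan, never touching the parts with your fingers. Then stand the sweeper back upright on its cork mat and throw the lever into the red-marked wash notch to shut the pan off, leaving the other bench things where they are.

Things in the scene. Friction and masses are not known exactly. Their poses are not given: they have to be found in the camera images.
- washer: bench parts washer, fixed: green sweeping deck, steel wash pan, and between them a shutter worked by a lever. Origin on the bench (z=0) under the middle of the shutter line; its x runs across, its +y along the deck, its -y over the pan. The shutter's slot spans y 0 to 6 mm. Outside the pan's end wall the lever stands on a grey base 150 x 55 x 32 mm
- deck (a point): middle of the flat deck top, 50 mm above the bench, washer axes. In the washer frame the deck spans x -85 to 85 and y 6 to 244 mm; white lips 8 mm thick and 16 mm higher than the deck (top at 66 mm) line both sides and the rear; the shutter side is open when the shutter is down
- pan (a point): middle of the open-topped wash pan's floor, 6 mm above the bench. In the washer frame its inside spans x -85 to 85 and y -115 to -4 mm; the wall on the deck side is 4 mm thick and 45 mm high, the other walls are 66 mm high
- pivot (a point): lever pivot, at (0, -155, 50) mm in the washer frame, axis along the washer's y. The lever swings in the washer's x-z plane; knob centre in the washer frame = (100 sin(j-0.65), -155, 50 + 100 cos(j-0.65)) mm for joint value j
- lever (a joint): lever angle j, rad, 0 to 1.3, held by friction (0.15 N m, about 1.5 N at the knob). j = 1.00 is the green load notch (shutter top 5 mm below the deck: open), j = 0.30 the red wash notch (shutter top 26 mm above the deck: shut); the shutter moves 45 mm per rad. The lever does not snap in: each notch is good for 0.09 rad either way
- knob (a point): centre of the lever's black ball knob, 26 mm across, 100 mm from the pivot on a 10 mm stem
- notch_load (a point): where the knob centre is when the lever stands in the green-marked load notch (towards the washer's +x)
- notch_wash (a point): where the knob centre is when the lever stands in the red-marked wash notch (towards the washer's -x)
- mat: cork mat, fixed on the bench, 130 (x) x 90 (y) x 4 mm, origin at the centre of its underside: the sweeper's place
- sweeper: bench sweeper, 0.22 kg, stands by itself. Origin at the centre of its underside. Black rubber head 70 mm long (its x), 20 mm thick (its y), 34 mm high, under a brass band (74 x 24 mm, 34 to 40 mm up); upright bone handle 28 (x) x 24 (y) mm from 40 to 106 mm above the underside. Either face sweeps
- part1: brass barrel, a short cylinder 22 mm across and 16 mm high, 40 g, lying on the deck; origin at its centre. May be absent
- part2: copper-coloured pillar block 20 x 18 x 16 mm, 40 g, lying on the deck; origin at its centre. May be absent
- part3: brass barrel, a short cylinder 22 mm across and 16 mm high, 40 g, lying on the deck; origin at its centre. May be absent
- part4: copper-coloured pillar block 20 x 18 x 16 mm, 40 g, lying on the deck; origin at its centre. May be absent
- part5: brass barrel, a short cylinder 22 mm across and 16 mm high, 40 g, lying on the deck; origin at its centre. May be absent
- part6: copper-coloured pillar block 20 x 18 x 16 mm, 40 g, lying on the deck; origin at its centre. May be absent
- part7: brass barrel, a short cylinder 22 mm across and 16 mm high, 40 g, lying on the deck; origin at its centre. May be absent
- part8: copper-coloured pillar block 20 x 18 x 16 mm, 40 g, lying on the deck; origin at its centre. May be absent
- demagnetizer: bystander: copper demagnetizer box 75 x 110 x 40 mm with a red push button, origin under its centre
- staking_block: bystander: round bronze staking block, 68 mm across, 30 mm high, origin under its centre
- remover: bystander: hand remover, 137 mm long along x, 16 mm high, with bone handle, lying on the bench, origin on its underside near the middle

How it is judged (in metres and radians):
On the way, in this order (a step that is already met when the one before it is completed fails the run):
1. the lever stands in the load notch (within 0.09 rad of 1.00) (value of joint lever between 0.91 and 1.09 rad), for 0.2 s.
2. every part present is in the wash pan (x of part1 in the frame of washer between -0.087 and 0.087 m and y of part1 in the frame of washer between -0.118 and -0.002 m and z of each of part1, part2, part3, part4, part5, part6, part7, part8 in the frame of washer below 0.047 m and x of part2 in the frame of washer between -0.087 and 0.087 m and y of part2 in the frame of washer between -0.118 and -0.002 m and x of part3 in the frame of washer between -0.087 and 0.087 m and y of part3 in the frame of washer between -0.118 and -0.002 m and x of part4 in the frame of washer between -0.087 and 0.087 m and y of part4 in the frame of washer between -0.118 and -0.002 m and x of part5 in the frame of washer between -0.087 and 0.087 m and y of part5 in the frame of washer between -0.118 and -0.002 m and x of part6 in the frame of washer between -0.087 and 0.087 m and y of part6 in the frame of washer between -0.118 and -0.002 m and x of part7 in the frame of washer between -0.087 and 0.087 m and y of part7 in the frame of washer between -0.118 and -0.002 m and x of part8 in the frame of washer between -0.087 and 0.087 m and y of part8 in the frame of washer between -0.118 and -0.002 m), for 0.2 s.
At the end, for the whole second after the job is handed in: every part present lies in the wash pan (centre within its walls, under 47 mm above the bench), the sweeper stands upright (0.12 rad) and still, its foot within 45 mm of the cork mat's centre, and the lever rests within 0.09 rad of the wash notch (0.30) (all of step 2 and value of joint lever between 0.21 and 0.39 rad and horizontal distance between sweeper and mat below 0.045 m and angle between sweeper's own z axis and vertical below 0.12 rad and height (world z) of sweeper below 0.012 m and linear speed of sweeper below 0.02 m/s and velocity of joint lever between -0.1 and 0.1 rad/s); the robot touches nothing.
It fails at once if the gripper touched a part (over 0.5 N) (contact force between any of the fingers, the arm and part1 above 0.5 N or contact force between any of the fingers, the arm and part2 above 0.5 N or contact force between any of the fingers, the arm and part3 above 0.5 N or contact force between any of the fingers, the arm and part4 above 0.5 N or contact force between any of the fingers, the arm and part5 above 0.5 N or contact force between any of the fingers, the arm and part6 above 0.5 N or contact force between any of the fingers, the arm and part7 above 0.5 N or contact force between any of the fingers, the arm and part8 above 0.5 N).
It fails at once if a bystander was moved more than 20 mm (distance of any of demagnetizer, staking_block, remover from where it was at the start of the episode above 0.02 m).
Of part1, part2, part3, part4, part5, part6, part7, part8 only 4 to 8 are there at a start; the rules pass over those that are not, and their reading is None.
At some moment in a run one of part1, part2, part3, part4, part5, part6, part7, part8 may be knocked a few centimetres aside while the robot is not near it.
It also fails if it takes over 208 s, if anything falls off the work surface, if the arm or the gripper's body presses on something with over 40 N, if the wrist force passes 120 N, or if a joint passes its speed limit or range.

### The arm

A 7-joint arm with a two-finger parallel gripper is mounted at the origin on the work surface. World frame = base frame: x ahead of the robot, y to its left, z up, the work surface at z = 0. Lengths are in m, angles in degrees, forces in N, time in s.
With the tool pointing down it reaches from about 0.425 to 0.975 m from the base axis. Payload 16.7 kg.
Tool frame: the origin (TCP) lies on the centre line of the jaws, within the pads' length; the fingertips stand bot.tcp_to_tips ahead of it and the grasp point (between the pads) lies 8 mm behind it (bot.tcp_to_tips is the distance from the TCP to the fingertips, in m); z points along the fingers, y is the line along which they close (so a half turn about z gives the same grasp; the last joint's range is limited). The gripper opens to 85 mm and grips with 20 to 120 N. Pads are 22 mm wide; open, the fingers measure 114 mm over their backs; the gripper's body (76 mm by 85 mm) begins 54 mm behind the grasp point. The pads swing forward as they close: fully open they stand 13 mm farther back than shut.
Start: joints at [-79.383, 24.414, 4.234, 92.017, -1.954, 63.644, -3.845], TCP at [0.222, 0.637, 0.242] pointing down, gripper open.
Joint ranges: [-163.25, 163.25], [-28.42, 122.38], [-70.27, 78.77], [12.13, 141.07], [-58.53, 238.53], [9.26, 117.41], [-156.51, 156.51]. Speed limits (degrees/s): [108.29, 108.29, 136.94, 136.94, 172.46, 172.46, 172.46].

### API

Orientations are given as [roll, pitch, yaw] about the fixed x, y, z axes, in that order (R = Rz(yaw) Ry(pitch) Rx(roll)).
In Python, from station import telemetry, eyes, hand_in, bot gives the robot as it stands.
- The arm moves only by the tool play_rows, never from a script. Its argument "increments" is a list of rows, each a list of 5 numbers: the shift along the tool's x, y, z in mm, then the turn about the tool's z in rad, then the opening, from 0 (shut) to 1 (fully open). A call has 1 to 20 rows; each row is the pose to reach, as a shift and turn from the pose commanded when the call began, along the tool's axes at that moment; what a row does not reach only later rows make up. A row lasts 1/10 s, in which the tool goes at most 50 mm and 8.59 degrees, less where a joint would pass 70% of its speed; a pose out of reach is approached as far as the arm can. A call with a gripper value outside its range is refused whole. The fingers move at their own pace and stop on an object; the grip force is fixed at half the most. Time passes only in rows, so rows that repeat a pose let the fingers close. It gives the time, the measured TCP pose, the force, the opening and the grip force at its end, in the units of the state.
- telemetry.state(): the state, without advancing time (a new reading comes with each control period).
- eyes.get_image(name): name is "scene" or "side" or "wrist"; returns a dict with "image" (420x560x3 uint8, red, green, blue), "z_map" (420x560 float32, m along the optical axis (not along the pixel's ray), 0 where there is no reading), "fovy" (degrees; the focal length in pixels is half the picture's height over the tangent of half this angle, whatever the lens; pixels are square), "cx", "cy" (the principal point, pixels), "position" and "orientation" of the camera in the world; the wrist camera has in their place "tool_from_camera" (4x4, takes a point from camera to tool coordinates, whose origin is the TCP and whose axes are the flange's). Camera axes: x right, y up, looking along -z (the intrinsics and any distortion apply to the point x, -y, -z); pixel columns grow to the right and rows downward; lengths in m; the calibration is good to about 2 mm. A picture is of the moment at which its call begins: read the wrist's pose just before it.
- hand_in(): hands the job in; it is judged then, once.
The state is a dict: "clock": time; "joints": joint angles; "joint_vel": joint speeds; "joint_torque": joint torques, N m; "eef_pos": TCP position; "ee_rot": TCP orientation; "contact_force": force on the tool from outside, world axes, zero at the start; "torque": the same for the moment, N m; "finger_gap": finger opening in m; "finger_force": force on a finger pad.
Only numpy, scipy, OpenCV 4.12 (cv2) and the standard library are available. Lean on these libraries where they do the work, as an engineer would, in place of code of your own. Each camera call takes 0.05 s, during which the arm holds its last target. There are 200 camera calls.

## Working session

There is one attempt and no reset: what is moved stays moved. The work goes in short steps, Python scripts to look and compute and a tool call to move; the robot and the scene stay as the last step left them, time stands still between calls to the robot, and variables do not carry over. Pictures are saved under pics/ and viewed, at most 14 in all, crops included, and the job is handed in when it is done.

Besides the shell and the picture viewer there is one more tool, called after "Request:" by a JSON object that holds its "api" and its "payload", one argument or row to a line. play_rows: Moves the arm, as the interface text tells. Its arguments: {"type":"object","properties":{"increments":{"type":"array","items":{"type":"array","items":{"type":"number"}}}},"required":["increments"]}

```bash
ls; mkdir -p pics; cat > h.py <<'E'
import numpy as np,cv2,pickle
from scipy.spatial.transform import Rotation as R
from station import telemetry,eyes,hand_in,bot
def snap(name,out):
    s=telemetry.state(); d=eyes.get_image(name)
    cv2.imwrite(f'pics/{out}.png',cv2.resize(d['image'][:,:,::-1],(800,600),interpolation=cv2.INTER_CUBIC))
    d['state']=s; pickle.dump(d,open(f'pics/{out}.pkl','wb')); return d
def load(out): return pickle.load(open(f'pics/{out}.pkl','rb'))
def pose(d):
    if 'tool_from_camera' in d:
        s=d['state'];T=np.eye(4);T[:3,:3]=R.from_euler('xyz',s['ee_rot'],degrees=True).as_matrix();T[:3,3]=s['eef_pos']
        return T@np.array(d['tool_from_camera'])
    T=np.eye(4);o=np.array(d['orientation'],float)
    T[:3,:3]=o if o.shape==(3,3) else R.from_euler('xyz',o,degrees=True).as_matrix()
    T[:3,3]=d['position'];return T
def world(d):
    "HxWx3 world points from depth"
    h,w=d['z_map'].shape;f=h/2/np.tan(np.radians(d['fovy'])/2)
    v,u=np.mgrid[:h,:w];z=d['z_map']
    P=np.stack([(u-d['cx'])/f*z,-(v-d['cy'])/f*z,-z],-1)
    T=pose(d);return P@T[:3,:3].T+T[:3,3]
E
python3 - <<'E'
from h import *
for n in('scene','side','wrist'):
    d=snap(n,n+'0');print(n,{k:v for k,v in d.items() if k not in('image','z_map')})
print(bot.tcp_to_tips)
E
```

```text
pics
scene {'fovy': 55.978650254549244, 'cx': 277.9947665338172, 'cy': 213.79229755478917, 'position': array([1.11304477, 0.53732442, 0.79779817]), 'orientation': array([ 45.44512426,  -0.73030745, 135.26036521]), 'state': {'clock': 0.0, 'joints': array([-79.38177472,  24.45132718,   4.2305917 ,  92.05271308,
        -1.95568427,  63.64386461,  -3.8451016 ]), 'joint_vel': array([ 0.01015626, -0.02594702, -0.05229678, -0.01451722,  0.03646997,
        0.08018522, -0.08285664]), 'joint_torque': array([-6.80115645e-04, -9.49832082e+01,  3.76074359e+00, -4.63512325e+01,
        1.92361046e-02,  1.01349328e-02, -1.32885839e-05]), 'eef_pos': array([0.2216844 , 0.63713213, 0.24158704]), 'ee_rot': array([-1.79924314e+02,  3.71414557e-03,  1.60813503e+02]), 'contact_force': array([0.33478382, 0.0186587 , 0.58554288]), 'torque': array([-0.0386251 , -0.02053199, -0.04180438]), 'finger_force': 0.0, 'finger_gap': 0.08545561307356421}}
side {'fovy': 43.4532250082965, 'cx': 278.95524235163447, 'cy': 209.2062766379593, 'position': array([ 0.09736786, -0.81402894,  0.88861159]), 'orientation': array(
[... 1249 characters left out ...]
s': array([-79.38312012,  24.44623601,   4.23067317,  92.04851015,
        -1.95200532,  63.64510264,  -3.84491011]), 'joint_vel': array([ 0.03531169, -0.03028576, -0.10113204, -0.0077283 , -0.02980827,
       -0.05540714, -0.04178152]), 'joint_torque': array([ 8.46617011e-03, -9.51515579e+01,  3.77132535e+00, -4.64389944e+01,
        1.95877429e-02,  6.72338734e-03,  6.85004181e-06]), 'eef_pos': array([0.22169642, 0.63716809, 0.24167875]), 'ee_rot': array([-1.79932526e+02,  6.01360265e-03,  1.60816730e+02]), 'contact_force': array([-0.66446777, -0.774442  ,  1.20190291]), 'torque': array([-0.01651744, -0.00875808, -0.0069116 ]), 'finger_force': 0.0, 'finger_gap': 0.08508236587178457}}
0.011
```

View pics/scene0.png

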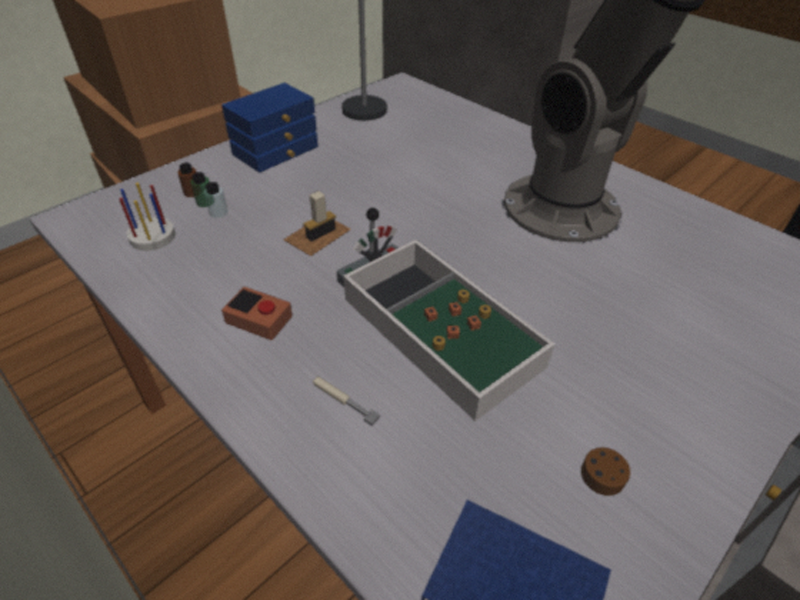

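View pics/side0.png

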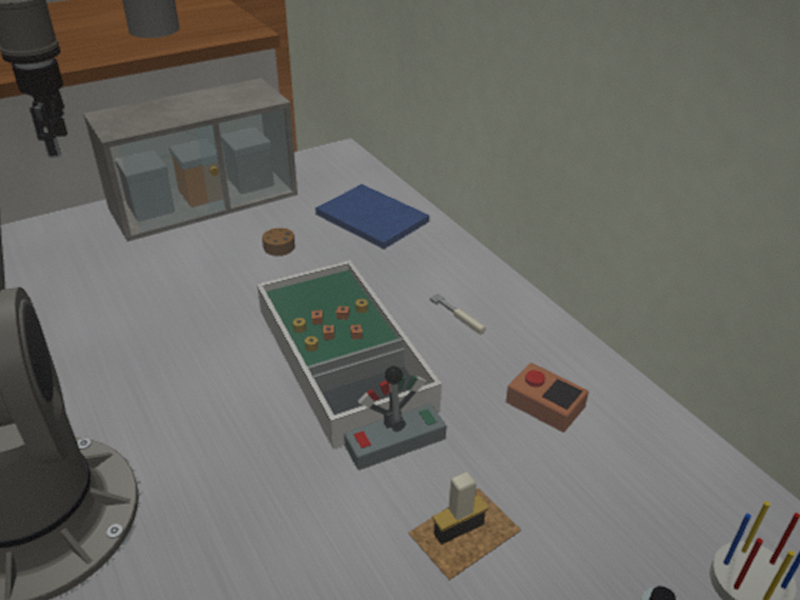

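The pictures show the washer in mid-bench with the pan and lever towards the robot's right. There are 7 parts on the deck, 3 barrels and 4 blocks. The sweeper stands on the mat at side (462,505) and scene (318,218), and the knob is at side (394,375) and scene (373,214).

```bash
cat > m0.py <<'E'
from h import *
for n in('scene0','side0'):
    d=load(n);W=world(d);im=d['image'].astype(int);hsv=cv2.cvtColor(d['image'],cv2.COLOR_RGB2HSV)
    def at(u,v,r=1):
        u=int(u*.7);v=int(v*.7);return np.median(W[v-r:v+r+1,u-r:u+r+1].reshape(-1,3),0).round(4)
    ok=(d['z_map']>0)&(W[...,0]>.3)&(W[...,0]<.95)&(abs(W[...,1])<.45)
    m=ok&(W[...,2]>.060)&(W[...,2]<.072)&(hsv[...,1]<60)&(hsv[...,2]>110)
    k,l,st,c=cv2.connectedComponentsWithStats(m.astype(np.uint8));i=1+np.argmax(st[1:,4])
    p=W[l==i];print(n,'rim',st[i],np.median(p[:,2]));
    r=cv2.minAreaRect((p[:,:2]*1000).astype(np.float32));print(r,cv2.boxPoints(r).round(1).tolist())
    g=ok&(hsv[...,0]>60)&(hsv[...,0]<95)&(hsv[...,1]>90)&(abs(W[...,2]-.05)<.008)
    p=W[g];r=cv2.minAreaRect((p[:,:2]*1000).astype(np.float32));print('deck',len(p),np.median(p[:,2]),r,cv2.boxPoints(r).round(1).tolist())
    c=ok&(hsv[...,0]<28)&(hsv[...,1]>120)&(W[...,2]>.055)&(W[...,2]<.075)
    k,l,st,ce=cv2.connectedComponentsWithStats(c.astype(np.uint8))
    for i in range(1,k):
        if st[i,4]>8:p=W[l==i];print('part',st[i,4],ce[i].round(),p.mean(0).round(4),p[:,2].max().round(4),np.median(hsv[l==i],0))
    if n=='side0':
        print('knob',at(394,374),'handle top',at(463,480),'mat corners',[at(*q).tolist() for q in((415,533),(450,571),(514,530),(478,496))])
    else: print('knob',at(373,214),'handle top',at(318,198),'mat',[at(*q).tolist() for q in((290,239),(314,250),(345,230))])
    b=ok&(W[...,2]>.085)&(W[...,2]<.13)&(hsv[...,2]>120)&(hsv[...,1]<90)
    k,l,st,ce=cv2.connectedComponentsWithStats(b.astype(np.uint8))
    for i in range(1,k):
        if st[i,4]>8:p=W[l==i];print('bone',st[i,4],ce[i].round(),p.mean(0).round(4),p.min(0).round(3),p.max(0).round(3))
    b=ok&(W[...,2]>.115)&(W[...,2]<.19)&(hsv[...,2]<70)
    k,l,st,ce=cv2.connectedComponentsWithStats(b.astype(np.uint8))
    for i in range(1,k):
        if st[i,4]>8:p=W[l==i];print('dark',st[i,4],ce[i].round(),p.mean(0).round(4),p.min(0).round(3),p.max(0).round(3))
E
python3 m0.py
```

```text
scene0 rim [241 167 147 112 986] 0.06531285766431016
((526.4005126953125, 74.92741394042969), (378.1573791503906, 188.79449462890625), 84.44477081298828) [[414.1000061035156, -104.0999984741211], [602.0999755859375, -122.4000015258789], [638.7000122070312, 254.0], [450.79998779296875, 272.29998779296875]]
deck 2675 0.04961527612936634 ((526.7333984375, 134.3944549560547), (226.6427459716797, 155.1721649169922), 84.47897338867188) [[438.6000061035156, 29.100000381469727], [593.0999755859375, 14.100000381469727], [614.9000244140625, 239.6999969482422], [460.3999938964844, 254.6999969482422]]
part 43 [324. 207.] [0.4723 0.0805 0.063 ] 0.068 [ 19. 136. 101.]
part 43 [318. 216.] [0.5102 0.0926 0.0638] 0.0689 [  9. 141.  97.]
part 45 [301. 219.] [0.5508 0.0704 0.0632] 0.0686 [  9. 139. 102.]
part 42 [339. 217.] [0.4755 0.1355 0.0636] 0.0689 [ 19.  137.5 102.5]
part 46 [332. 225.] [0.5114 0.14   0.0631] 0.0684 [  9.  139.5 101. ]
part 44 [317. 232.] [0.556  0.1281 0.0638] 0.0676 [  9.  142.  103.5]
part 48 [307. 239.] [0.5936 0.1286 0.0635] 0.0674 [ 19. 140. 101.]
knob [ 0.503  -0.1342  0.1
[... 1352 characters left out ...]
.0658] 0.0691 [ 21. 129. 134.]
part 18 [229. 231.] [0.505  0.0877 0.0658] 0.0694 [ 11.  129.5 140. ]
part 23 [248. 230.] [0.5458 0.0658 0.066 ] 0.0681 [ 11. 131. 136.]
part 31 [218. 238.] [0.4683 0.0775 0.0653] 0.0688 [ 22. 130. 134.]
knob [ 0.4949 -0.1468  0.1602] handle top [ 0.4975 -0.3203  0.11  ] mat corners [[0.4429, -0.2939, 0.0037], [0.4534, -0.3651, 0.0032], [0.5619, -0.3593, 0.0041], [0.5332, -0.3094, 0.042]]
bone 19 [254. 278.] [ 0.4591 -0.1217  0.1087] [ 0.452 -0.125  0.103] [ 0.467 -0.116  0.113]
bone 131 [324. 336.] [ 0.4967 -0.3202  0.1094] [ 0.484 -0.331  0.104] [ 0.509 -0.307  0.113]
dark 141 [275. 263.] [ 0.4972 -0.1444  0.1517] [ 0.485 -0.155  0.115] [ 0.525 -0.125  0.166]
```

```bash
cat >> h.py <<'E'
def go(p,yaw=None,q=None):
    "row (mm, rad) from pose q=(pos,yaw) or the measured one to the world target, tool down"
    s=telemetry.state();p0=np.array(s['eef_pos']);y0=s['ee_rot'][2]
    if q: p0,y0=np.array(q[0]),q[1]
    a=np.radians(y0);d=(np.array(p)-p0)*1000
    t=0 if yaw is None else -(((yaw-y0)+180)%360-180)
    return np.round([d[0]*np.cos(a)+d[1]*np.sin(a),d[0]*np.sin(a)-d[1]*np.cos(a),-d[2],np.radians(t)*1000],1)
E
python3 -c "
from h import *
print(go((.52,.10,.40),84.4),telemetry.state()['ee_rot'])"
```

```text
[-458.3 -409.3 -158.2 1333.7] [-1.79943240e+02  4.65626073e-03  1.60813081e+02]
```

Request:
{"api": "play_rows", "payload": {
  "increments": [
    [-460,-410,-160,1.33,1],
    [-460,-410,-160,1.33,1],
    [-460,-410,-160,1.33,1],
    [-460,-410,-160,1.33,1],
    [-460,-410,-160,1.33,1],
    [-460,-410,-160,1.33,1],
    [-460,-410,-160,1.33,1],
    [-460,-410,-160,1.33,1],
    [-460,-410,-160,1.33,1],
    [-460,-410,-160,1.33,1],
    [-460,-410,-160,1.33,1],
    [-460,-410,-160,1.33,1],
    [-460,-410,-160,1.33,1],
    [-460,-410,-160,1.33,1],
    [-460,-410,-160,1.33,1],
    [-460,-410,-160,1.33,1],
    [-460,-410,-160,1.33,1],
    [-460,-410,-160,1.33,1]
  ]
}}

```text
clock: 1.95
eef_pos: [0.5212, 0.1, 0.4021]
ee_rot: [-180.0, 0.0, 84.7]
contact_force: [0.6, -0.3, -0.9]
finger_gap: 0.0857
finger_force: 0.0
```

```bash
python3 -c "
from h import *
snap('wrist','w1');print(telemetry.state()['joints'])"
```

```text
[-51.87566455   3.99671258  36.78012784  99.43615981  -2.4531975
  77.38992166 -19.94362225]
```

Request:
{"api": "play_rows", "payload": {
  "increments": [
    [-320,10,40,0,1],
    [-320,10,40,0,1],
    [-320,10,40,0,1],
    [-320,10,40,0,1],
    [-320,10,40,0,1],
    [-320,10,40,0,1],
    [-320,10,40,0,1],
    [-320,10,40,0,1],
    [-320,10,40,0,1],
    [-320,10,40,0,1]
  ]
}}

```text
clock: 3.0
eef_pos: [0.5018, -0.2192, 0.3623]
ee_rot: [-180.0, -0.0, 84.7]
contact_force: [-0.3, -0.0, 0.1]
finger_gap: 0.0853
finger_force: 0.0
```

```bash
python3 -c "
from h import *
snap('wrist','w2');print(telemetry.state()['joints'])"
```

```text
[-28.66284411   9.13684669  52.39658805 101.62554693  -7.58221876
  72.91485125  20.35018865]
```

View pics/w1.png

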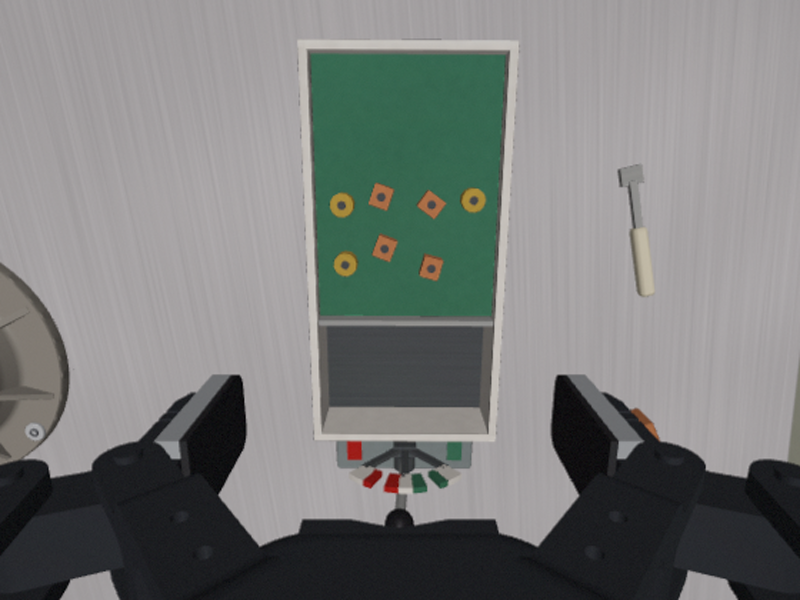

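View pics/w2.png

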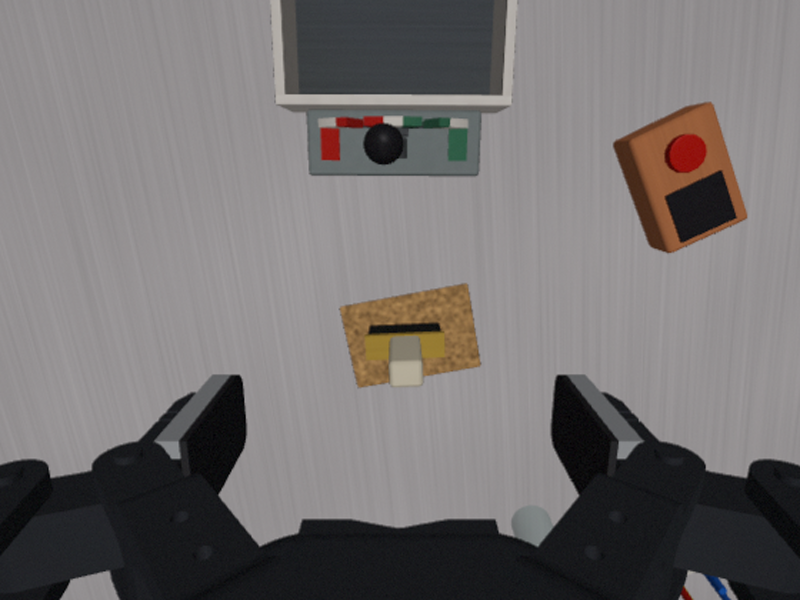

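The w1 view shows 7 parts on the deck (barrels at (342,205), (345,265), (474,200); blocks at (381,196), (431,204), (385,248), (431,268)), with the shutter line at y≈321. In w2 the knob is at (384,144), the handle top at (406,372), the brass band at (366–444, 333–358) and the mat spans (340–480, 284–386). The sweeper is square to the image and the mat is turned a little.

```bash
cat > m1.py <<'E'
from h import *
rect=lambda p:[np.round(x,2) for x in cv2.minAreaRect((p[:,:2]*1000).astype(np.float32))]
d=load('w1');W=world(d);hsv=cv2.cvtColor(d['image'],cv2.COLOR_RGB2HSV);r=np.arange(420)[:,None]<315
m=r&(abs(W[...,2]-.066)<.006)&(hsv[...,1]<60)&(W[...,0]>.38)&(W[...,0]<.68)
print('rim',m.sum(),rect(W[m]))
g=r&(abs(W[...,2]-.05)<.006)&(hsv[...,0]>60)&(hsv[...,0]<95)&(hsv[...,1]>90);print('deck',rect(W[g]),np.median(W[g][:,2]))
c=(W[...,2]>.06)&(W[...,2]<.072)&(hsv[...,0]<28)&(hsv[...,1]>120)
k,l,st,ce=cv2.connectedComponentsWithStats(c.astype(np.uint8))
O=np.array([.5194,.0115]);a=np.radians(-5.6);Rm=np.array([[np.cos(a),np.sin(a)],[-np.sin(a),np.cos(a)]])
for i in range(1,k):
    if st[i,4]>30:p=W[l==i];print('part',((Rm@(p[:,:2].mean(0)-O))*1000).round(),np.median(p[:,2]).round(4))
d=load('w2');W=world(d);hsv=cv2.cvtColor(d['image'],cv2.COLOR_RGB2HSV);v,u=np.mgrid[:420,:560]*10/7
box=lambda a,b,c,e:(u>a)&(u<b)&(v>c)&(v<e)
for n,m in (('knob',box(355,410,118,168)&(W[...,2]>.13)),('handle',box(380,430,330,392)&(abs(W[...,2]-.11)<.006)),('band',box(355,455,320,365)&(abs(W[...,2]-.044)<.004)),('mat',box(330,490,275,395)&(W[...,2]<.0085)&(hsv[...,1]>100)),('base',box(300,490,100,180)&(abs(W[...,2]-.032)<.004))):
    p=W[m];print(n,len(p),rect(p),p.mean(0).round(4),p[:,2].max().round(4),np.median(p[:,2]).round(4))
    if n=='knob':
        s=np.linalg.lstsq(np.c_[2*p,np.ones(len(p))],(p**2).sum(1),rcond=None)[0];print('sphere',s[:3],np.sqrt(s[3]+s[:3]@s[:3]))
E
python3 m1.py
```

```text
rim 6233 [array([525.31,  69.53]), array([387.42, 186.5 ]), np.float64(84.43)]
deck [array([531.85, 135.56]), array([237.18, 169.47]), np.float64(84.35)] 0.04902114603147176
part [-23. 123.] 0.0649
part [ 60. 120.] 0.0651
part [-58. 115.] 0.0651
part [ 22. 116.] 0.0651
part [-20.  76.] 0.0651
part [-56.  61.] 0.0649
part [23. 58.] 0.065
knob 656 [array([ 498.58, -142.52]), array([24.57, 24.74]), np.float64(84.97)] [ 0.4992 -0.143   0.1638] 0.493 0.1584
sphere [ 0.50176108 -0.14778197  0.32447285] 0.167178434986959
handle 456 [array([ 497.94, -320.44]), array([23.37, 26.89]), np.float64(85.06)] [ 0.498  -0.3195  0.1085] 0.111 0.1087
band 627 [array([ 497.86, -321.12]), array([25.02, 73.54]), np.float64(87.27)] [ 0.4978 -0.3196  0.0431] 0.0479 0.0431
mat 3475 [array([ 504.63, -326.73]), array([128.43,  88.85]), np.float64(5.32)] [ 0.5086 -0.32    0.0032] 0.0085 0.0032
base 4124 [array([ 506.79, -138.32]), array([ 54.71, 157.54]), np.float64(84.68)] [ 0.5063 -0.1407  0.0312] 0.036 0.0311
```

Request:
{"api": "play_rows", "payload": {
  "increments": [
    [76,-10,60,0,1],
    [76,-10,60,0,1],
    [76,-10,110,0,1],
    [76,-10,160,0,1],
    [76,-10,190,0,1],
    [76,-10,208,0,1],
    [76,-10,208,0,1],
    [76,-10,208,0,0.6],
    [76,-10,208,0,0.3],
    [76,-10,208,0,0.2],
    [76,-10,208,0,0.2],
    [76,-10,208,0,0.2],
    [76,-10,208,0,0.2],
    [76,-10,208,0,0.2]
  ]
}}

```text
clock: 4.45
eef_pos: [0.4992, -0.1437, 0.1553]
ee_rot: [179.9, -0.0, 84.6]
contact_force: [-2.6, 1.8, 14.7]
finger_gap: 0.0224
finger_force: 58.1
```

Request:
{"api": "play_rows", "payload": {
  "increments": [
    [0,0,0,0,0.5],
    [0,0,0,0,0.5],
    [0,0,6,0,0.5],
    [0,0,10,0,0.5],
    [0,0,10,0,0.2],
    [0,0,10,0,0.2],
    [0,0,10,0,0.2],
    [0,0,10,0,0.2]
  ]
}}

```text
clock: 5.25
eef_pos: [0.4984, -0.1438, 0.1442]
ee_rot: [-180.0, 0.0, 84.6]
contact_force: [0.8, -0.9, -6.7]
finger_gap: 0.0226
finger_force: 59.0
```

Request:
{"api": "play_rows", "payload": {
  "increments": [
    [0,5,-4,0,0.2],
    [0,10,-4,0,0.2],
    [0,16,-3,0,0.2],
    [0,22,-3,0,0.2],
    [0,28,-1,0,0.2],
    [0,34,0,0,0.2],
    [0,40,2,0,0.2],
    [0,40.5,2,0,0.2],
    [0,40.5,2,0,0.2],
    [0,40.5,2,0,0.2]
  ]
}}

```text
clock: 6.25
eef_pos: [0.5382, -0.1469, 0.1424]
ee_rot: [-179.9, -0.1, 84.6]
contact_force: [-5.7, 6.3, 6.9]
finger_gap: 0.0221
finger_force: 66.8
```

Request:
{"api": "play_rows", "payload": {
  "increments": [
    [0,0,0,0,0.4],
    [0,0,0,0,0.6],
    [0,0,0,0,0.8],
    [0,0,0,0,0.8],
    [0,0,-30,0,0.8],
    [0,0,-80,0,1],
    [0,0,-130,0,1],
    [-76,-30,-180,0,1],
    [-76,-30,-220,0,1],
    [-76,-30,-220,0,1]
  ]
}}

```text
clock: 7.25
eef_pos: [0.5009, -0.2236, 0.3657]
ee_rot: [179.8, -0.0, 84.4]
contact_force: [-0.4, -0.4, 0.3]
finger_gap: 0.0856
finger_force: 0.0
```

```bash
cat > m2.py <<'E'
import sys
from h import *
n=sys.argv[1]
d=snap('wrist',n);W=world(d);hsv=cv2.cvtColor(d['image'],cv2.COLOR_RGB2HSV);r=np.arange(420)[:,None]<250
m=r&(W[...,2]>.13)&(W[...,2]<.2)&(abs(W[...,0]-.505)<.08)&(abs(W[...,1]+.143)<.035)
p=W[m];q=cv2.minAreaRect((p[:,:2]*1000).astype(np.float32));print(len(p),q)
x=((q[0][0]-504.5)*np.cos(np.radians(5.6))-(q[0][1]+143)*np.sin(np.radians(5.6)));print('x',x,'j',.65+np.arcsin(x/100),telemetry.state()['eef_pos'])
E
python3 m2.py w3
```

```text
613 ((538.13623046875, -146.49240112304688), (24.16950225830078, 25.40346908569336), 83.5949935913086)
x 33.81649682331274 j 0.9949663057594327 [ 0.50110256 -0.22502599  0.36773664]
```

Request:
{"api": "play_rows", "payload": {
  "increments": [
    [-50,3,50,0,1],
    [-95,6,100,0,1],
    [-95,6,150,0,1],
    [-95,6,200,0,1],
    [-95,6,240,0,1],
    [-95,6,270,0,1],
    [-95,6,290,0,1],
    [-95,6,290,0,1],
    [-95,6,290,0,0.6],
    [-95,6,290,0,0.3],
    [-95,6,290,0,0.2],
    [-95,6,290,0,0.2],
    [-95,6,290,0,0.2],
    [-95,6,290,0,0.2],
    [-95,6,290,0,0.2]
  ]
}}

```text
clock: 8.8
eef_pos: [0.4996, -0.3158, 0.0734]
ee_rot: [179.9, 0.0, 84.6]
contact_force: [-1.6, 0.7, 9.4]
finger_gap: 0.0273
finger_force: 58.2
```

Request:
{"api": "play_rows", "payload": {
  "increments": [
    [0,0,-40,0,0.2],
    [0,0,-90,0,0.2],
    [0,0,-140,0,0.2],
    [0,0,-190,0,0.2],
    [40,-10,-200,0,0.2],
    [80,-20,-200,0,0.2],
    [125,-30,-200,0,0.2],
    [170,-40,-200,0,0.2],
    [215,-50,-200,0,0.2],
    [260,-58,-200,0,0.2],
    [305,-58,-200,0,0.2],
    [350,-58,-200,0,0.2],
    [395,-58,-200,0,0.2],
    [440,-58,-200,0,0.2],
    [480,-58,-200,0,0.2],
    [502,-58,-200,0,0.2],
    [502,-58,-200,0,0.2]
  ]
}}

```text
clock: 10.5
eef_pos: [0.4881, 0.1927, 0.2722]
ee_rot: [180.0, 0.0, 84.8]
contact_force: [0.3, -0.0, -2.1]
finger_gap: 0.027
finger_force: 59.8
```

```bash
cat > st.py <<'E'
from h import *
s=telemetry.state();a=np.radians(-5.6);p=(np.array(s['eef_pos'])[:2]-[.5196,.0112])*1000
print('washer x,y',(p@[np.cos(a),np.sin(a)]).round(1),(p@[-np.sin(a),np.cos(a)]).round(1),'z',s['eef_pos'][2],'yaw',s['ee_rot'][2],s['contact_force'].round(1),s['clock'])
E
python3 st.py; python3 -c "
from h import *
snap('side','s1')
i=cv2.imread('pics/s1.png')[180:480,180:580];cv2.imwrite('pics/s1c.png',cv2.resize(i,(800,600)))"
```

```text
washer x,y -49.1 177.6 z 0.2721902453904425 yaw 84.84799011321284 [ 0.3 -0.  -2.1] 10.5
```

View pics/s1c.png

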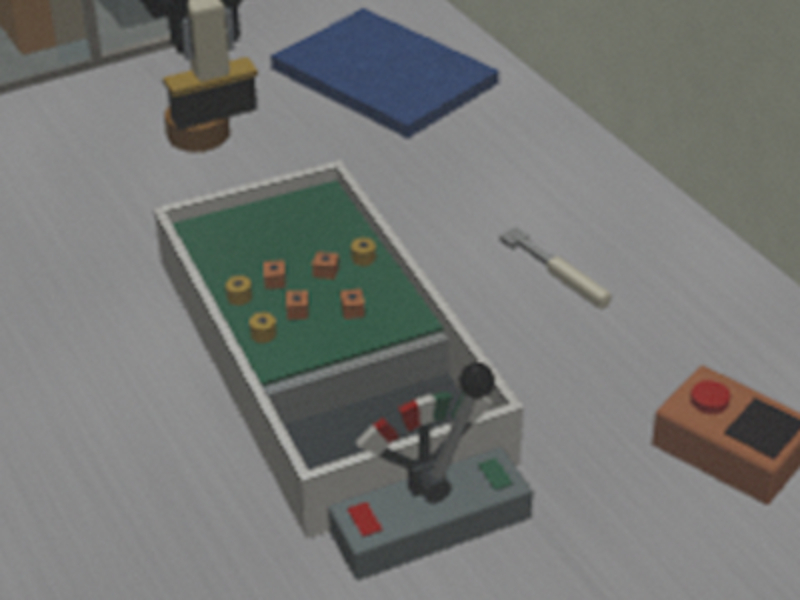

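The crop shows the sweeper held upright in the gripper at (210,95), all 7 parts on the deck, the shutter down and the lever towards green.

Request:
{"api": "play_rows", "payload": {
  "increments": [
    [0,2,45,0.007,0.2],
    [0,2,90,0.007,0.2],
    [0,2,125,0.007,0.2],
    [0,2,142,0.007,0.2],
    [0,2,148,0.007,0.2],
    [0,2,150,0.007,0.2],
    [0,2,150,0.007,0.2],
    [0,2,150,0.007,0.2]
  ]
}}

```text
clock: 11.35
eef_pos: [0.4909, 0.1895, 0.1235]
ee_rot: [179.9, -0.1, 84.2]
contact_force: [0.0, 1.0, -1.7]
finger_gap: 0.0271
finger_force: 59.6
```

```bash
python3 st.py; python3 - <<'E'
from h import *
d=snap('wrist','w4');W=world(d)
a=np.radians(-5.6);p=(W[...,:2]-[.5196,.0112])*1000
X=p@[np.cos(a),np.sin(a)];Y=p@[-np.sin(a),np.cos(a)]
hsv=cv2.cvtColor(d['image'],cv2.COLOR_RGB2HSV)
E
```

```text
washer x,y -46.0 174.7 z 0.12345048902093929 yaw 84.19816563034298 [ 0.   1.  -1.7] 11.35
```

View pics/w4.png

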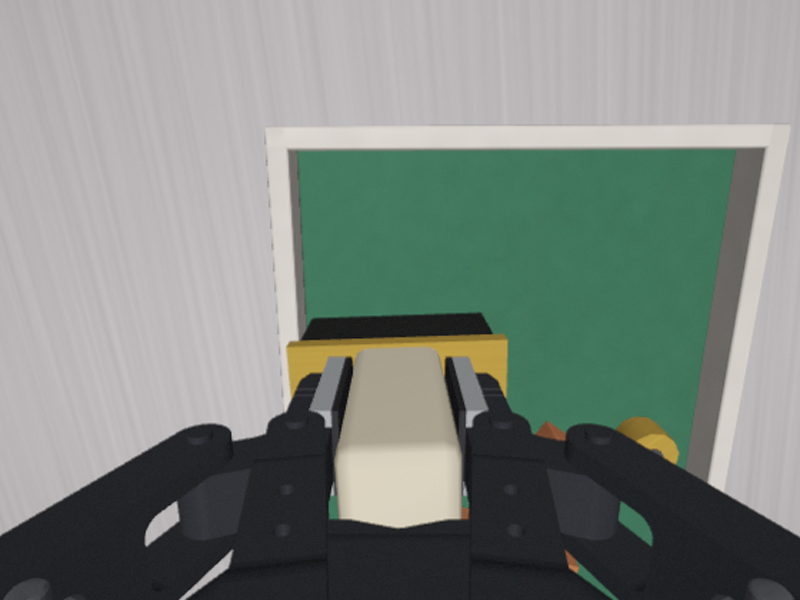

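Request:
{"api": "play_rows", "payload": {
  "increments": [
    [-15,0,1,0,0.2],
    [-30,0,1,0,0.2],
    [-45,0,1,0,0.2],
    [-60,0,1,0,0.2],
    [-75,0,1,0,0.2],
    [-90,0,1,0,0.2],
    [-105,0,1,0,0.2],
    [-120,0,1,0,0.2],
    [-135,0,1,0,0.2],
    [-150,0,1,0,0.2],
    [-165,0,1,0,0.2],
    [-175,0,1,0,0.2],
    [-183,0,1,0,0.2],
    [-186,0,1,0,0.2],
    [-186,0,1,0,0.2],
    [-186,0,1,0,0.2]
  ]
}}

```text
clock: 13.0
eef_pos: [0.4717, 0.0048, 0.1213]
ee_rot: [-180.0, -0.0, 84.2]
contact_force: [0.6, -0.5, -2.1]
finger_gap: 0.0271
finger_force: 59.8
```

```bash
python3 st.py; python3 -c "
from h import *
snap('side','s2');snap('scene','c2')
i=cv2.imread('pics/s2.png')[240:480,230:550];j=cv2.imread('pics/c2.png')[220:440,300:600]
cv2.imwrite('pics/s2c.png',np.hstack([cv2.resize(i,(400,300)),cv2.resize(j,(400,300))]))"
```

```text
washer x,y -47.1 -11.1 z 0.12128405275091861 yaw 84.2403005440836 [ 0.6 -0.5 -2.1] 13.0
```

View pics/s2c.png

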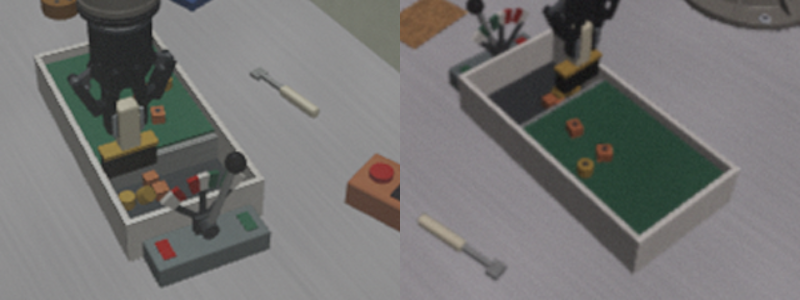

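The left half shows 4 parts in the pan. Three remain on the deck in the right half: (575,127), (604,151) and (586,167). One stroke at x≈40 should take all of them.

Request:
{"api": "play_rows", "payload": {
  "increments": [
    [0,0,-30,0,0.2],
    [10,5,-45,0,0.2],
    [40,25,-45,0,0.2],
    [80,55,-45,0,0.2],
    [120,87,-45,0,0.2],
    [160,87,-45,0,0.2],
    [186,87,-45,0,0.2],
    [186,87,-45,0,0.2],
    [186,87,-20,0,0.2],
    [186,87,-4,0,0.2],
    [186,87,0,0,0.2],
    [186,87,0,0,0.2]
  ]
}}

```text
clock: 14.3
eef_pos: [0.5765, 0.1802, 0.1209]
ee_rot: [-179.9, 0.0, 84.2]
contact_force: [0.5, -0.6, -1.6]
finger_gap: 0.0276
finger_force: 60.0
```

```bash
python3 st.py
```

```text
washer x,y 40.1 173.8 z 0.1208858906587197 yaw 84.1836934432394 [ 0.5 -0.6 -1.6] 14.3
```

Request:
{"api": "play_rows", "payload": {
  "increments": [
    [-15,0,0,0,0.2],
    [-30,0,0,0,0.2],
    [-45,0,0,0,0.2],
    [-60,0,0,0,0.2],
    [-75,0,0,0,0.2],
    [-90,0,0,0,0.2],
    [-105,0,0,0,0.2],
    [-120,0,0,0,0.2],
    [-135,0,0,0,0.2],
    [-150,0,0,0,0.2],
    [-165,0,0,0,0.2],
    [-175,0,0,0,0.2],
    [-183,0,0,0,0.2],
    [-186,0,0,0,0.2],
    [-186,0,0,0,0.2],
    [-186,0,0,0,0.2]
  ]
}}

```text
clock: 15.9
eef_pos: [0.5582, -0.0039, 0.1212]
ee_rot: [-180.0, -0.0, 84.3]
contact_force: [-0.8, -0.7, -2.3]
finger_gap: 0.0274
finger_force: 60.1
```

Request:
{"api": "play_rows", "payload": {
  "increments": [
    [0,0,-40,0,0.2],
    [0,0,-80,0,0.2],
    [0,0,-120,0,0.2],
    [0,-20,-150,0,0.2],
    [0,-40,-150,0,0.2],
    [0,-40,-150,0,0.2]
  ]
}}

```text
clock: 16.5
eef_pos: [0.5169, 0.0004, 0.272]
ee_rot: [180.0, -0.1, 84.3]
contact_force: [-0.2, -0.5, -2.7]
finger_gap: 0.0273
finger_force: 60.1
```

```bash
python3 st.py; python3 -c "
from h import *
snap('side','s3');snap('scene','c3')
i=cv2.imread('pics/s3.png')[240:480,230:550];j=cv2.imread('pics/c3.png')[220:440,300:600]
cv2.imwrite('pics/s3c.png',np.hstack([cv2.resize(i,(400,300)),cv2.resize(j,(400,300))]))"
```

```text
washer x,y -1.6 -11.0 z 0.2720164771750396 yaw 84.27873478763347 [-0.2 -0.5 -2.7] 16.5
```

View pics/s3c.png

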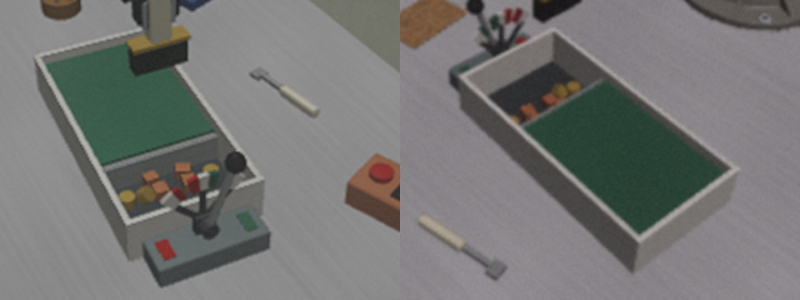

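The deck is empty in both views and the parts lie in the pan. Next I take the sweeper back to the mat.

Request:
{"api": "play_rows", "payload": {
  "increments": [
    [-40,0,0,0,0.2],
    [-85,4,0,0,0.2],
    [-130,8,0,0,0.2],
    [-175,12,0,0,0.2],
    [-220,16,0,0,0.2],
    [-265,16,0,0,0.2],
    [-300,16,0,0,0.2],
    [-320,16,0,0,0.2],
    [-320,16,0,0,0.2],
    [-320,16,45,0,0.2],
    [-320,16,90,0,0.2],
    [-320,16,135,0,0.2],
    [-320,16,170,0,0.2],
    [-320,16,185,0,0.2],
    [-320,16,192,0,0.2],
    [-320,16,195,0,0.2],
    [-320,16,195,0,0.2],
    [-320,16,195,0,0.2]
  ]
}}

```text
clock: 18.4
eef_pos: [0.5028, -0.3207, 0.0776]
ee_rot: [179.9, 0.0, 84.2]
contact_force: [0.3, -0.7, -1.8]
finger_gap: 0.0276
finger_force: 60.0
```

Request:
{"api": "play_rows", "payload": {
  "increments": [
    [0,0,1,0,0.2],
    [0,0,2,0,0.2],
    [0,0,2,0,0.2],
    [0,0,2,0,0.2]
  ]
}}

```text
clock: 18.8
eef_pos: [0.502, -0.3204, 0.0744]
ee_rot: [180.0, 0.0, 84.2]
contact_force: [0.3, -0.8, -2.1]
finger_gap: 0.0272
finger_force: 60.0
```

Request:
{"api": "play_rows", "payload": {
  "increments": [
    [0,0,1,0,0.2],
    [0,0,1,0,0.2],
    [0,0,2,0,0.2],
    [0,0,2,0,0.2]
  ]
}}

```text
clock: 19.2
eef_pos: [0.502, -0.3207, 0.0734]
ee_rot: [180.0, -0.0, 84.2]
contact_force: [-7.8, 4.6, 23.9]
finger_gap: 0.0274
finger_force: 63.2
```

Contact. I'll ease up a little, release and rise.

Request:
{"api": "play_rows", "payload": {
  "increments": [
    [0,0,-1.5,0,0.2],
    [0,0,-1.5,0,0.2],
    [0,0,-1.5,0,0.35],
    [0,0,-1.5,0,0.5],
    [0,0,-1.5,0,0.8],
    [0,0,-1.5,0,1],
    [0,0,-1.5,0,1],
    [0,0,-30,0,1],
    [0,0,-70,0,1],
    [0,0,-120,0,1],
    [0,0,-170,0,1],
    [40,0,-220,0,1],
    [80,0,-270,0,1],
    [95,0,-290,0,1],
    [95,0,-290,0,1],
    [95,0,-290,0,1]
  ]
}}

```text
clock: 20.8
eef_pos: [0.5121, -0.225, 0.3631]
ee_rot: [179.9, -0.0, 84.3]
contact_force: [0.1, 0.5, -0.1]
finger_gap: 0.0854
finger_force: 0.0
```

```bash
python3 m2.py w5; python3 st.py
```

```text
627 ((537.8889770507812, -146.29539489746094), (24.951099395751953, 25.077693939208984), 84.55036163330078)
x 33.5511990082478 j 0.9921486706916884 [ 0.51143087 -0.22574687  0.36209123]
washer x,y 15.0 -236.6 z 0.36209122804167776 yaw 84.24984456947475 [ 0.3 -1.1 -0.8] 20.85
```

View pics/w5.png

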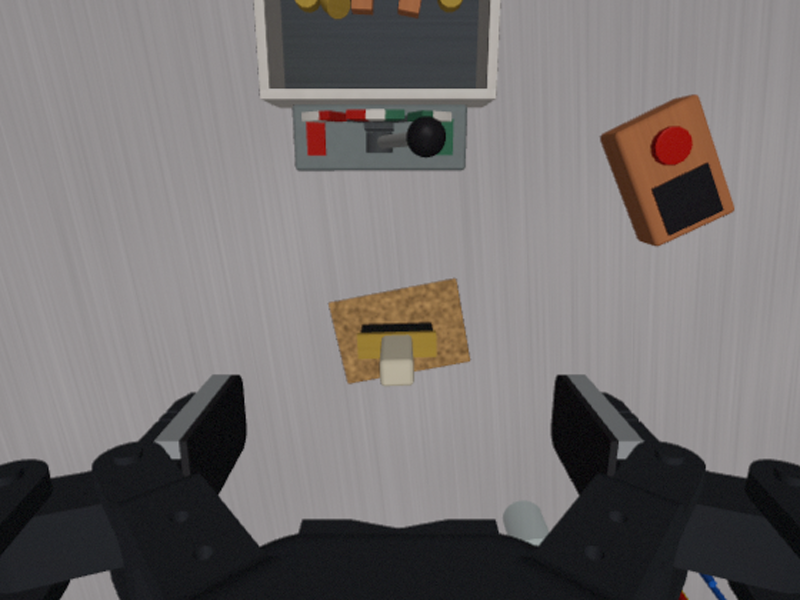

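w5 shows the sweeper upright on the mat at (397,345) and the knob by green at (427,137).

Request:
{"api": "play_rows", "payload": {
  "increments": [
    [40,10,10,0,1],
    [82,19,10,0,1],
    [82,19,10,0,1],
    [82,19,10,0,1]
  ]
}}

```text
clock: 21.25
eef_pos: [0.5384, -0.1463, 0.351]
ee_rot: [-179.9, 0.1, 84.2]
contact_force: [0.2, -1.0, -0.5]
finger_gap: 0.0852
finger_force: 0.0
```

```bash
python3 m2.py w6;python3 st.py
```

```text
569 ((538.1389770507812, -145.86666870117188), (24.96004295349121, 24.873615264892578), 37.81184387207031)
x 33.75816951280666 j 0.9943465880278604 [ 0.53811602 -0.14732614  0.35129399]
washer x,y 33.9 -156.0 z 0.3512939885966229 yaw 84.12261575581282 [-0.4 -0.1 -0.4] 21.3
```

View pics/w6.png

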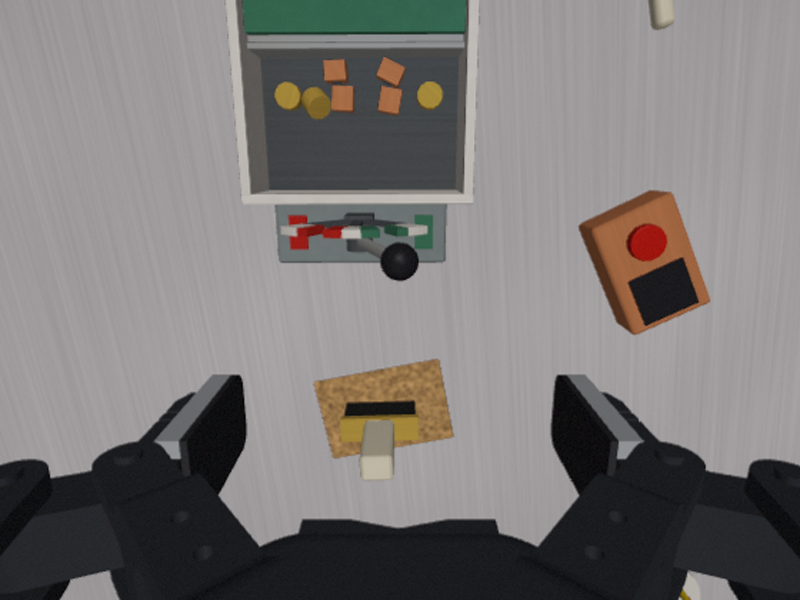

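All 7 parts are in the pan (287–430, 70–103). Next I grip the knob.

Request:
{"api": "play_rows", "payload": {
  "increments": [
    [0,0,50,0,1],
    [0,0,100,0,1],
    [0,0,150,0,1],
    [0,0,185,0,1],
    [0,0,204,0,1],
    [0,0,204,0,1],
    [0,0,204,0,0.6],
    [0,0,204,0,0.3],
    [0,0,204,0,0.2],
    [0,0,204,0,0.2],
    [0,0,204,0,0.2],
    [0,0,204,0,0.2]
  ]
}}

```text
clock: 22.5
eef_pos: [0.5395, -0.1462, 0.1493]
ee_rot: [179.9, -0.0, 84.2]
contact_force: [-0.4, -0.4, 8.3]
finger_gap: 0.0224
finger_force: 58.4
```

Request:
{"api": "play_rows", "payload": {
  "increments": [
    [0,-5,2,0,0.2],
    [0,-10,1,0,0.2],
    [0,-16,-1,0,0.2],
    [0,-22,-2,0,0.2],
    [0,-28,-3,0,0.2],
    [0,-35,-3,0,0.2],
    [0,-42,-3,0,0.2],
    [0,-48,-2,0,0.2],
    [0,-54,-1,0,0.2],
    [0,-60,1,0,0.2],
    [0,-65,2,0,0.2],
    [0,-69,3,0,0.2],
    [0,-69,3,0,0.2],
    [0,-69,3,0,0.2]
  ]
}}

```text
clock: 23.9
eef_pos: [0.4704, -0.1384, 0.1455]
ee_rot: [180.0, -0.0, 84.3]
contact_force: [3.2, 1.5, -5.9]
finger_gap: 0.0223
finger_force: 65.4
```

Request:
{"api": "play_rows", "payload": {
  "increments": [
    [0,0,0,0,0.4],
    [0,0,0,0,0.6],
    [0,0,0,0,0.8],
    [0,0,0,0,0.8],
    [0,0,-30,0,0.8],
    [0,0,-80,0,1],
    [0,0,-130,0,1],
    [0,30,-180,0,1],
    [0,40,-210,0,1],
    [0,40,-210,0,1],
    [0,40,-210,0,1]
  ]
}}

```text
clock: 25.0
eef_pos: [0.51, -0.1434, 0.3555]
ee_rot: [180.0, -0.0, 84.2]
contact_force: [-0.5, 1.2, -1.2]
finger_gap: 0.0859
finger_force: 0.0
```

```bash
python3 m2.py w7;python3 st.py
```

```text
559 ((470.36285400390625, -139.39013671875), (24.402233123779297, 25.246288299560547), 40.46571350097656)
x -34.32648397921101 j 0.299609251451999 [ 0.50938444 -0.14332673  0.35470248]
washer x,y 4.9 -154.8 z 0.3547024775447626 yaw 84.19782833277554 [ 0.4 -0.  -0.2] 25.05
```

View pics/w7.png

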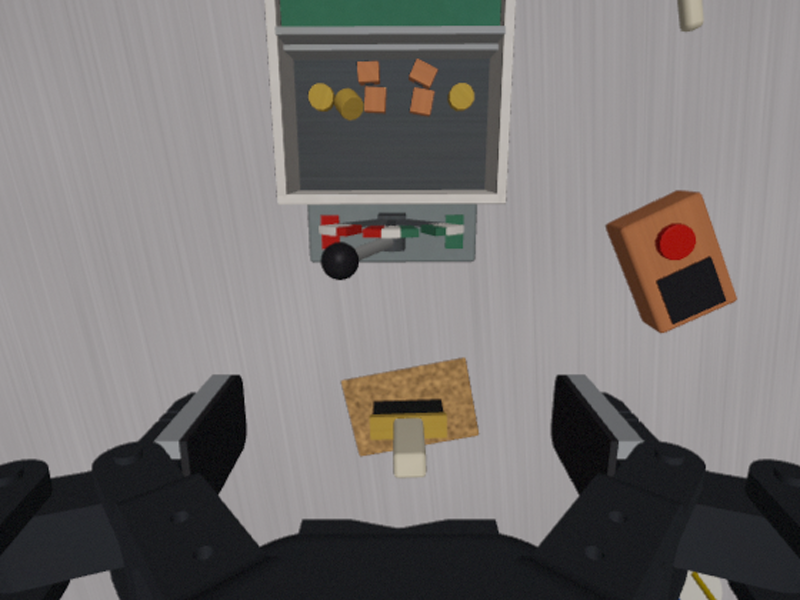

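The knob is now by red at (340,261), j≈0.30. All 7 parts are in the pan, the sweeper stands upright on the mat, and the gripper is clear of everything.

```bash
python3 -c "
from h import *
print(hand_in())"
```

```text
the job is handed in; nothing more can be done
None
```

The job is handed in at about 25 s on the clock: all 7 parts are in the wash pan, the sweeper is upright on its mat, and the lever is in the wash notch (measured j ≈ 0.30); `hand_in()` returned no verdict.

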